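# Put the thermometer probe away in the one bore deep enough for it

## Task

A thermometer probe leans in the white drip cup. Put it away in the grey storage block: its three bores look alike, but only one is deep enough for this probe, so find that one by feel and slide the probe in until its head sits flush on top of the block, then let go. Leave the amber bottle, the white jar and the dish where they stand.

Things in the scene. Friction and masses are not known exactly. Their poses are not given: they have to be found in the camera images.
- probe: rigid thermometer probe, 160 mm long, about 120 g: round steel stem 16 mm in diameter and 100 mm long (tip tapers to 11 mm over the last 4 mm), then a white round head 26 mm in diameter and 60 mm long (z = 100 to 160 mm). Origin at the centre of the tip, z along its axis from tip to head. Starts loose in the cup, leaning about 10 degrees in any direction, its head above the rim
- probe_head (a point): point on the probe's axis in the head, 134 mm from the tip: a good place to grip. In the bore without spacer (105 mm deep, any of the three) the probe sinks until the underside of its head rests on the block's top, this point then 34 mm above the top; in the other two the head stands 46 mm proud
- cup: white plastic drip cup, fixed to the bench, upright: 52 mm outer and 44 mm inner diameter, 85 mm high, inner floor 5 mm above the bench, with a 4 mm thick foot flange of 80 mm diameter. Origin at the centre of its underside
- block: grey plastic storage block, fixed, 60 (x) x 160 (y) x 112 mm high, on a dark 84 x 180 x 8 mm base plate. Origin at the centre of its underside. Three vertical bores along its y axis, 50 mm apart, each 18 mm in diameter with a 2 mm chamfer. Two of them, unknown which, hold a fixed spacer that stops a tip 54 mm below the top
- bore0 (a point): centre of the mouth of the bore at block y = -50 mm, at the level of the block's top
- bore1 (a point): centre of the mouth of the middle bore, at the level of the block's top
- bore2 (a point): centre of the mouth of the bore at block y = +50 mm, at the level of the block's top
- amber_bottle: loose amber reagent bottle with black cap, 60 mm in diameter, 125 mm high; bystander. Origin at the centre of its underside
- white_jar: loose white jar with blue cap, 54 mm in diameter, 70 mm high; bystander. Origin at the centre of its underside
- dish: loose white ceramic dish, 70 mm in diameter, 30 mm high; bystander. Origin at the centre of its underside
Things that resemble listed ones, but are neither listed nor needed, are in the scene too. There is more than one size of the block; the one meant has the size given above. What is shaped like the probe but turquoise is not meant.

How it is judged:
By the outcome, as a careful person would: the job done as asked, in the order asked, and still so for the second after the job is handed in, with the robot touching nothing.
It also fails if it takes over 69 s, if anything falls off the work surface, if the arm or the gripper's body presses on something with over 40 N, if the wrist force passes 120 N, or if a joint passes its speed limit or range.

## Robot

A 6-joint arm with a two-finger parallel gripper is mounted at the origin on the work surface. World frame = base frame: x ahead of the robot, y to its left, z up, the work surface at z = 0. Lengths are in m, angles in rad, forces in N, time in s.
With the tool pointing down it reaches from about 0.275 to 0.75 m from the base axis. Payload 10.2 kg.
Tool frame: the origin (TCP) lies on the centre line of the jaws, within the pads' length; the fingertips stand manip.tip_reach ahead of it and the grasp point (between the pads) lies 2 mm behind it (manip.tip_reach is the distance from the TCP to the fingertips, in m); z points along the fingers, y is the line along which they close (so a half turn about z gives the same grasp; the last joint's range is limited). The gripper opens to 85 mm and grips with 20 to 120 N. Pads are 22 mm wide; open, the fingers measure 114 mm over their backs; the gripper's body (76 mm by 85 mm) begins 54 mm behind the grasp point. The pads swing forward as they close: fully open they stand 13 mm farther back than shut.
Start: joints at [-1.361, 0.313, 1.498, -0, 1.331, -0.223], TCP at [0.22, -0.477, 0.248] pointing down, gripper open.
Joint ranges: [-2.94, 2.94], [-0.97, 2.17], [0.19, 2.56], [-1.23, 4.37], [0.02, 3.11], [-2.88, 2.88]. Speed limits (rad/s): [2.39, 2.39, 3.01, 3.14, 3.14, 3.14].

## Interface

Orientations are given as a unit quaternion [w, x, y, z].
In Python, from rig import manip gives the robot as it stands.
- The arm moves only by the tool move_arm, never from a script. Its argument "motion" is a list that holds one entry, the list of rows, each a list of 5 numbers: the closure, from 0 (fully open) to 1 (shut), then the shift along the world's x, y, z in m, then the turn about the world's z in units of 6 degrees (1.0 is 6 degrees). In form: [[[jaw, dx, dy, dz, spin], ...]]. A call has 1 to 5 rows; each row shifts and turns the commanded pose from where the row before left it; what a row does not reach is not made up. A row lasts 1/12 s, in which the tool goes at most 41.7 mm and 7.16 degrees, less where a joint would pass 70% of its speed; a pose out of reach is approached as far as the arm can. A call with a gripper value outside its range is refused whole. The fingers move at their own pace and stop on an object; "force" is the grip in N (left out, the last holds). Time passes only in rows, so rows that do not move let the fingers close. It gives the time, the measured TCP pose, the force, the opening and the grip force at its end, in the units of the state.
- manip.sense(): the state, without advancing time (a new reading comes with each control period).
- manip.snapshot(name): name is "scene" or "top" or "wrist"; returns a dict with "img" (384x512x3 uint8, red, green, blue), "z_map" (384x512 float32, m along the optical axis (not along the pixel's ray), 0 where there is no reading), "fx", "fy", "cx", "cy" (pixels), "k1" (the pictures are not rectified: a ray, as slopes to the right and down, at radius r is drawn at 1 + k1 r^2 times it, then the intrinsics apply), "rvec" (rotation vector, rad) and "tvec" (3), from world to camera coordinates, as OpenCV has them. Camera axes: x right, y down, z forward; pixel columns grow to the right and rows downward; lengths in m; the calibration is good to about 2 mm. A picture is of the moment at which its call begins.
- manip.hand_in(): hands the job in; it is judged then, once.
The state is a dict: "time": time; "joints": joint angles; "joint_vel": joint speeds; "joint_torque": joint torques, N m; "ee_pos": TCP position; "ee_rot": TCP orientation; "force": force on the tool from outside, world axes, zero at the start; "torque": the same for the moment, N m; "gripper_width": opening from 0.0 (shut) to 1.0 (fully open); "grasp_force": force on a finger pad.
Only numpy, scipy, OpenCV 4.12 (cv2) and the standard library are available. Lean on these libraries where they do the work, as an engineer would, in place of code of your own. Each camera call takes 0.05 s, during which the arm holds its last target. There are 200 camera calls.

## Working session

There is one attempt and no reset: what is moved stays moved. The work goes in short steps, Python scripts to look and compute and a tool call to move; the robot and the scene stay as the last step left them, time stands still between calls to the robot, and variables do not carry over. Pictures are saved under pics/ and viewed, at most 10 in all, crops included, and the job is handed in when it is done.

Besides the shell and the picture viewer there is one more tool, called after "Call:" as name([rows], argument=value, ...), one row to a line, values as JSON. move_arm: Moves the arm, as the interface text tells. Its arguments: {"type":"object","properties":{"motion":{"type":"array","items":{"type":"array","items":{"type":"array","items":{"type":"number"}}}},"force":{"type":"number"}},"required":["motion"]}

```bash
mkdir -p pics
cat > h.py <<'E'
import numpy as np, cv2
from rig import manip
def cam(n):
    s=manip.snapshot(n); R=cv2.Rodrigues(np.array(s["rvec"],float))[0]; return s,R,np.array(s["tvec"],float).ravel()
def cloud(s,R,t):
    h,w=s["z_map"].shape; v,u=np.mgrid[:h,:w]
    K=np.array([[s["fx"],0,s["cx"]],[0,s["fy"],s["cy"]],[0,0,1]]); d=np.array([s["k1"],0,0,0,0],float)
    p=cv2.undistortPoints(np.stack([u,v],-1).reshape(-1,1,2).astype(float),K,d).reshape(h,w,2)
    z=s["z_map"]; c=np.dstack([p[...,0]*z,p[...,1]*z,z])
    W=(c-t)@R; W[z==0]=np.nan
    return W
def save(n,img): cv2.imwrite("pics/"+n+".png",img[...,::-1])
E
python3 - <<'E'
from h import *
print(manip.tip_reach, manip.sense())
o=[]
for n in("scene","top"):
    s,R,t=cam(n); o.append(s["img"]); print(n,-R.T@t,s["fx"],s["k1"]); np.savez(n+".npz",img=s["img"],W=cloud(s,R,t))
    save(n+"0",cv2.resize(s["img"],(800,600)))
E
```

```text
0.017 {'time': 0.0, 'joints': array([-1.36138942e+00,  3.13496689e-01,  1.49844628e+00,  3.85067138e-06,
        1.33101252e+00, -2.23369115e-01]), 'joint_vel': array([ 1.19833122e-03,  3.19872180e-05, -3.17077570e-04, -6.71670447e-04,
        1.68725078e-03,  1.41384308e-03]), 'joint_torque': array([ 1.94663458e-03, -4.12263536e+01, -2.59735286e+01, -1.12710138e-04,
        4.21017015e-03,  2.07116517e-05]), 'ee_pos': array([ 0.22013453, -0.47635537,  0.24770771]), 'ee_rot': array([-6.81388657e-04,  9.76679196e-01,  2.14702780e-01,  6.62690532e-06]), 'force': array([ 0.00194319, -0.59194537,  0.33840974]), 'torque': array([ 0.02198416, -0.00821778,  0.0470834 ]), 'grasp_force': 0.0, 'gripper_width': 1.0005935015218717}
scene [0.82435631 0.56712799 0.86231446] 380.4116284300033 0.04063011285550042
top [0.30868354 0.04821745 1.27338899] 419.61641331488755 0.024558095149736666
```

View pics/scene0.png

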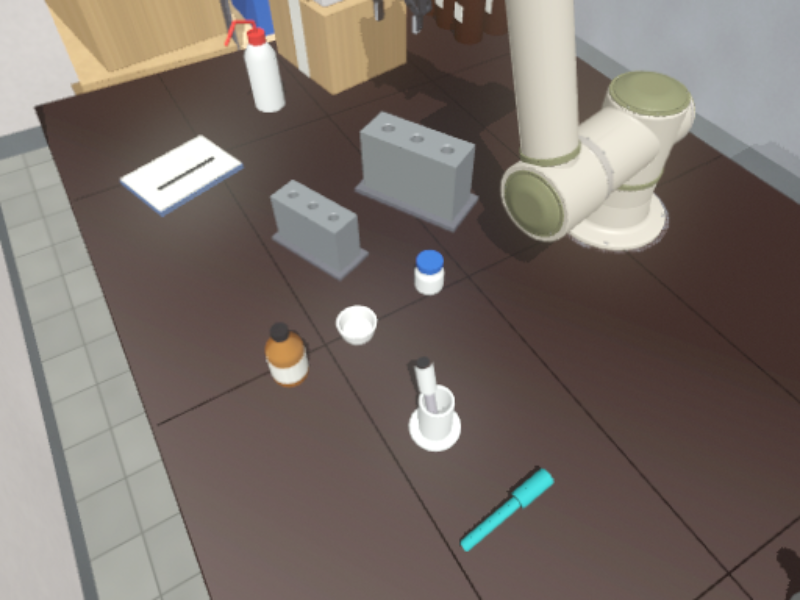

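View pics/top0.png

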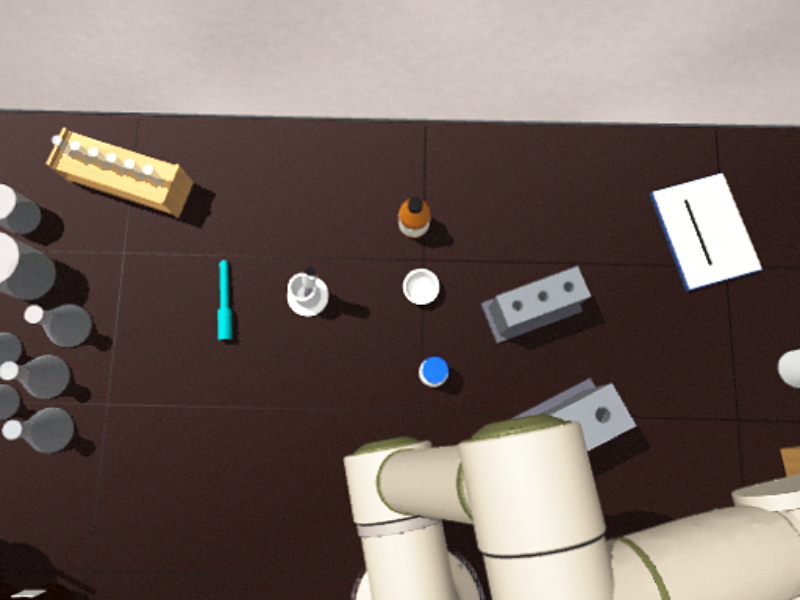

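The scene view (800 px) shows the white probe leaning in the cup at (427,378) and the turquoise decoy at (505,510). There are two three-bore blocks, a small one at (315,228) and a large one at (418,168). I'll size both blocks and fit the cup and probe.

Run:
```python
from h import *
for n in("scene","top"):
    d=np.load(n+".npz");W=d["W"];img=d["img"]
    def at(u,v,r=0):
        return np.round(W[int(v*.64),int(u*.64)],3)
    pts={"scene":dict(small=[(293,186),(300,200),(330,222),(350,230)],big=[(375,122),(402,140),(432,140),(460,158)],head=[(424,362),(427,380)],bot=[(280,330)],jar=[(430,262)],cup=[(435,415)],dish=[(357,325)],bench=[(400,520)]),
     "top":dict(small=[(500,320),(530,305),(580,280)],big=[(620,405),(590,435)],head=[(310,272),(308,285)],bot=[(415,205)],jar=[(434,371)],dish=[(421,287)],bench=[(360,200)])}[n]
    for k,l in pts.items(): print(n,k,[at(*p) for p in l])
    # block tops
    for nm,z in(("small",None),("big",None)):
        p=np.array([at(*q) for q in pts[nm]]); zz=np.nanmedian(p[:,2]); c=np.nanmean(p[:,:2],0)
        m=(abs(W[...,2]-zz)<.006)&(np.hypot(W[...,0]-c[0],W[...,1]-c[1])<.15)
        m=cv2.morphologyEx(m.astype(np.uint8),cv2.MORPH_OPEN,np.ones((2,2),np.uint8))
        lab=cv2.connectedComponents(m)[1]; l=max(range(1,lab.max()+1),key=lambda i:(lab==i).sum())
        q=W[lab==l]; r=cv2.minAreaRect(q[:,:2].astype(np.float32)); print("  TOP",n,nm,len(q),np.median(q[:,2]).round(4),np.round(r[0],4),np.round(r[1],4),round(r[2],2), np.round(cv2.boxPoints(r),3).tolist())
d=np.load("scene.npz")["img"]
a=cv2.resize(d[215:300,250:310],None,fx=6,fy=6,interpolation=3); b=cv2.resize(d[65:150,220:310],None,fx=4.8,fy=6,interpolation=3)
im=cv2.resize(np.load("top.npz")["img"][160:212,170:222],(510,510),interpolation=3)
out=np.hstack([a,b]); print(a.shape,b.shape); save("crop1",out)
```

```text
scene small [array([ 0.568, -0.282,  0.113]), array([ 0.572, -0.239,  0.113]), array([ 0.551, -0.158,  0.115]), array([ 0.52 , -0.143,  0.091])]
scene big [array([ 0.361, -0.33 ,  0.152]), array([ 0.345, -0.253,  0.153]), array([ 0.292, -0.228,  0.149]), array([ 0.28 , -0.149,  0.151])]
scene head [array([0.579, 0.201, 0.164]), array([0.584, 0.218, 0.142])]
scene bot [array([0.723, 0.024, 0.129])]
scene jar [array([ 0.427, -0.017,  0.073])]
scene cup [array([0.586, 0.245, 0.088])]
scene dish [array([ 0.586, -0.005,  0.007])]
scene bench [array([0.689, 0.32 , 0.002])]
  TOP scene small 874 nan [ 0.5203 -0.2286] [0.1444 0.1615] 23.0 [[0.421999990940094, -0.18199999630451202], [0.48500001430511475, -0.3310000002384186], [0.6179999709129333, -0.2750000059604645], [0.5550000071525574, -0.12600000202655792]]
  TOP scene big 1187 nan [ 0.2396 -0.284 ] [0.2647 0.2095] 29.54 [[0.0729999989271164, -0.257999986410141], [0.17599999904632568, -0.4399999976158142], [0.4059999883174896, -0.3100000023841858], [0.30300000309944153, -0.12800000607967377]]
top small [array([ 0.52 , -0.142,  0.074]), array([ 0.54 , -0.189,  0.115]), array([ 0.587, -0.279,  0.119])]
top big [array([ 0.364, -0.329,  0.149]), array([ 0.314, -0.277,  0.152])]
top head [array([0.578, 0.203, 0.167]), array([0.565, 0.21 , 0.125])]
top bot [array([0.72 , 0.022, 0.124])]
top jar [array([ 0.422, -0.019,  0.072])]
top dish [array([0.594, 0.004, 0.008])]
top bench [array([nan, nan, nan])]
  TOP top small 1019 nan [nan nan] [0. 0.] 0.0 [[nan, nan], [nan, nan], [nan, nan], [nan, nan]]
  TOP top big 1028 nan [ 0.3197 -0.2597] [0.0967 0.2973] 15.41 [[0.23399999737739563, -0.1289999932050705], [0.31299999356269836, -0.41600000858306885], [0.4059999883174896, -0.38999998569488525], [0.3269999921321869, -0.10400000214576721]]
(510, 360, 3) (510, 432, 3)
```

View pics/crop1.png

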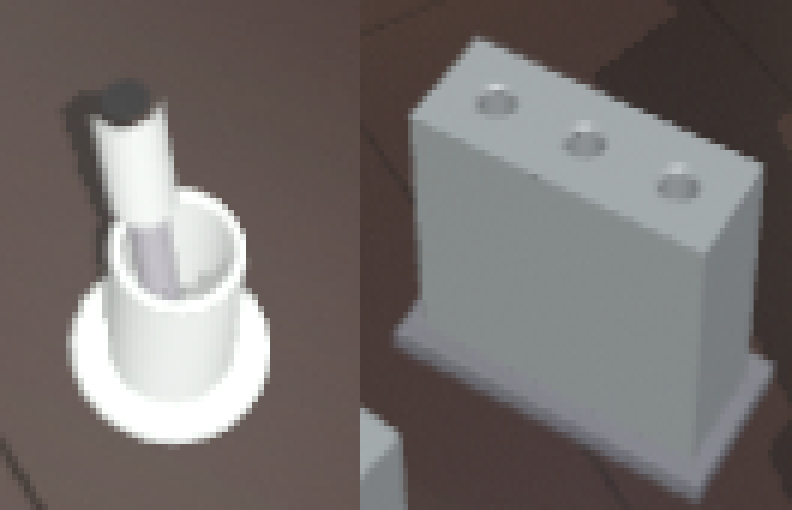

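The left crop shows the chosen probe: dark cap at (127,102), white head down to (145,215), stem inside the cup. The big block (top at z≈0.15) is not the one meant, and the small one at z≈0.114 fits 112 mm. Next I'll triangulate the bores, cup and head.

Run:
```python
from h import *
S=np.load("scene.npz")["img"];T=np.load("top.npz")["img"]
a=cv2.resize(S[112:180,170:240],None,fx=6,fy=6,interpolation=3)
b=cv2.resize(T[165:223,305:385],None,fx=6,fy=6,interpolation=3)[:,:]
h=max(a.shape[0],b.shape[0]); f=lambda x:np.pad(x,((0,408-x.shape[0]),(0,0),(0,0)))
a=cv2.resize(a,(390,380)) if 0 else a[:, :380]
b=cv2.resize(T[168:220,308:378],None,fx=5.7,fy=5.7,interpolation=3)
save("crop2",np.hstack([f(a),f(b)])); print(a.shape,b.shape)
c=cv2.resize(T[160:210,175:220],None,fx=8,fy=8,interpolation=3); d=cv2.resize(S[215:300,255:305],None,fx=6,fy=6,interpolation=3)[:400]
save("crop3",np.hstack([c,np.pad(d,((0,400-d.shape[0]),(0,0),(0,0)))])); print(c.shape)
for n in("scene","top"):
    d=np.load(n+".npz");W=d["W"];ok=np.isfinite(W[...,2])
    q=W[ok&(abs(W[...,2]-.115)<.008)&(W[...,0]>.45)&(W[...,0]<.65)&(W[...,1]<-.08)&(W[...,1]>-.35)]
    r=cv2.minAreaRect(q[:,:2].astype(np.float32)); print(n,len(q),np.median(q[:,2]),r)
    q=W[ok&(abs(W[...,0]-.59)<.06)&(abs(W[...,1]-.22)<.06)&(W[...,2]>.1)]
    for lo,hi in((.1,.115),(.115,.13),(.13,.145),(.145,.157),(.157,.18)):
        p=q[(q[:,2]>lo)&(q[:,2]<hi)]; print(n,lo,len(p),p.mean(0).round(4) if len(p) else "")
    q=W[ok&(abs(W[...,0]-.59)<.06)&(abs(W[...,1]-.24)<.06)&(abs(W[...,2]-.084)<.006)]; print("rim",cv2.minEnclosingCircle(q[:,:2].astype(np.float32)))
    q=W[ok&(abs(W[...,0]-.59)<.06)&(abs(W[...,1]-.24)<.06)&(abs(W[...,2]-.004)<.008)&(d["img"].min(-1)>150)]; print("flange",len(q),cv2.minEnclosingCircle(q[:,:2].astype(np.float32)) if len(q) else 0)
```

```text
(408, 380, 3) (296, 399, 3)
(400, 360, 3)
scene 883 0.11434112271805887 ((0.5586392879486084, -0.2132052183151245), (0.0649094507098198, 0.16435059905052185), 21.811452865600586)
scene 0.1 22 [0.5805 0.2187 0.1103]
scene 0.115 49 [0.5826 0.2171 0.1228]
scene 0.13 46 [0.5826 0.2152 0.1378]
scene 0.145 44 [0.5828 0.2134 0.1515]
scene 0.157 77 [0.5819 0.2059 0.1647]
rim ((0.5705054998397827, 0.22671866416931152), 0.026454618200659752)
flange 383 ((0.571315586566925, 0.22594131529331207), 0.04175158217549324)
top 1097 0.11229851797968449 ((0.5565332174301147, -0.21407225728034973), (0.06009106710553169, 0.16014952957630157), 21.745941162109375)
top 0.1 8 [0.5662 0.2086 0.1088]
top 0.115 16 [0.5666 0.2087 0.1224]
top 0.13 11 [0.568  0.207  0.1378]
top 0.145 13 [0.5693 0.2035 0.1506]
top 0.157 41 [0.5781 0.2024 0.1632]
rim ((0.5699120759963989, 0.22579103708267212), 0.02623981237411499)
flange 262 ((0.5742197036743164, 0.23134607076644897), 0.04580368846654892)
```

View pics/crop2.png

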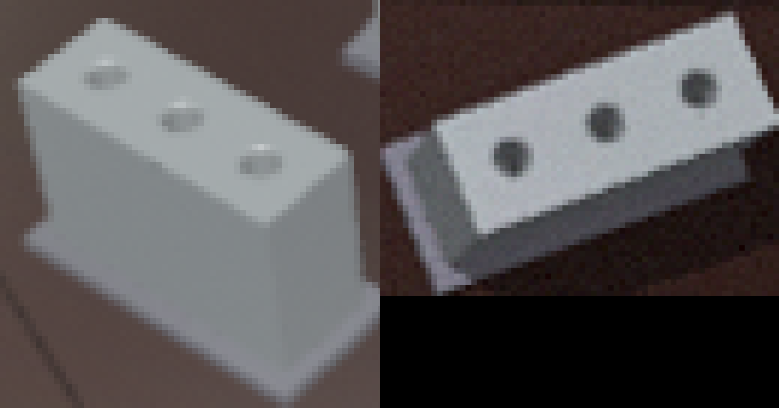

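View pics/crop3.png

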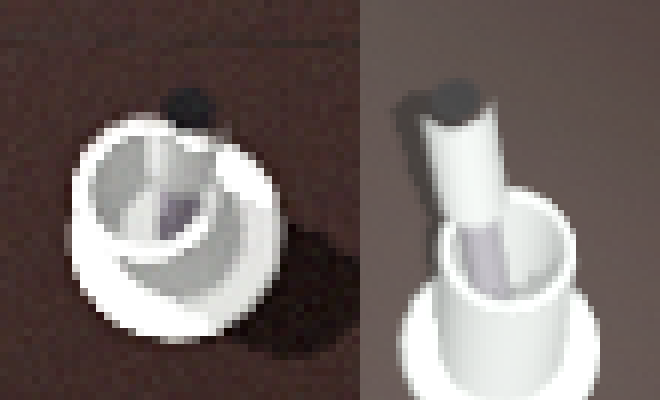

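Crop2 gives the bores: scene (105,74), (182,118), (260,162), and top (512,157), (605,123), (699,89). Crop3 gives the cap: top (188,107), scene (457,102). Triangulating as a check before I move.

```bash
cat >> h.py <<'E'
def tri(obs):
    A=[];b=[]
    for (s,R,t),px in obs:
        K=np.array([[s["fx"],0,s["cx"]],[0,s["fy"],s["cy"]],[0,0,1]])
        x,y=cv2.undistortPoints(np.array([[px]],float),K,np.array([s["k1"],0,0,0,0],float)).ravel()
        C=-R.T@t; d=R.T@[x,y,1]; d/=np.linalg.norm(d); P=np.eye(3)-np.outer(d,d); A.append(P);b.append(P@C)
    X=np.linalg.solve(sum(A),sum(b)); return X,[np.linalg.norm(P@X-q) for P,q in zip(A,b)]
E
python3 - <<'E'
from h import *
a=cam("scene");b=cam("top")
for s,t in(((105,74),(132,157)),((182,118),(225,123)),((260,162),(319,89))):
  pass
S=[(105,74),(182,118),(260,162)];T=[(319,89),(225,123),(132,157)]
for s,t in zip(S,T):
  X=tri([(a,((s[0]+.5)/6+169.5,(s[1]+.5)/6+111.5)),(b,((t[0]+.5)/5.7+307.5,(t[1]+.5)/5.7+167.5))]);print(X[0].round(4),np.round(X[1],4))
X=tri([(a,((97.5)/6+254.5,102.5/6+214.5)),(b,(188.5/8+174.5,107.5/8+159.5))]);print("cap",X)
E
```

```text
[ 0.5764 -0.2595  0.1148] [0.0011 0.0011]
[ 0.5579 -0.2127  0.1145] [0.0008 0.0008]
[ 0.5396 -0.1667  0.1145] [0.0008 0.0008]
cap (array([0.58136217, 0.20287389, 0.16569762]), [np.float64(0.00033871768739392264), np.float64(0.0003387176873941443)])
```

Call:
move_arm([
  [[0,0.035,0.02,0.012,0],[0,0.035,0.02,0.012,0],[0,0.035,0.02,0.012,0],[0,0.035,0.02,0.012,0],[0,0.035,0.02,0.012,0]],
], force=30)

```text
time: 0.62
ee_pos: [0.3949, -0.3762, 0.3083]
ee_rot: [-0.0, 0.977, 0.215, -0.0]
force: [0.9, -0.7, 0.3]
gripper_width: 1.003
grasp_force: 0.0
```

Call:
move_arm([
  [[0,0.012,0.036,0,0],[0,0.012,0.036,0,0],[0,0.012,0.036,0,0],[0,0.012,0.036,0,0],[0,0.012,0.036,0,0]],
])

```text
time: 1.03
ee_pos: [0.4537, -0.1957, 0.3076]
ee_rot: [-0.0, 0.977, 0.215, -0.0]
force: [0.9, -0.1, -0.1]
gripper_width: 1.001
grasp_force: 0.0
```

Call:
move_arm([
  [[0,0.012,0.036,0,0],[0,0.012,0.036,0,0],[0,0.012,0.036,0,0],[0,0.012,0.036,0,0],[0,0.012,0.036,0,0]],
])

```text
time: 1.45
ee_pos: [0.5137, -0.0156, 0.3078]
ee_rot: [0.0, 0.977, 0.215, -0.0]
force: [0.9, -0.9, -0.3]
gripper_width: 0.996
grasp_force: 0.0
```

Call:
move_arm([
  [[0,0.012,0.036,0,0],[0,0.012,0.036,0,0],[0,0.012,0.036,0,0],[0,0.012,0.036,0,0],[0,0,0.036,0,0]],
])

```text
time: 1.87
ee_pos: [0.5625, 0.1643, 0.307]
ee_rot: [-0.0, 0.977, 0.215, -0.0]
force: [0.9, -0.5, -0.2]
gripper_width: 1.0
grasp_force: 0.0
```

Call:
move_arm([
  [[0,0.007,0.023,0,0],[0,0.0075,0.023,0,0],[0,0,0,-0.036,0],[0,0,0,-0.036,0],[0,0,0,-0.03,0]],
])

```text
time: 2.28
ee_pos: [0.5754, 0.2089, 0.2032]
ee_rot: [-0.0, 0.977, 0.215, -0.001]
force: [0.9, -0.9, -0.5]
gripper_width: 1.004
grasp_force: 0.0
```

Run:
```python
from h import *
s,R,t=cam("wrist");W=cloud(s,R,t);print(manip.sense()["ee_pos"])
ok=np.isfinite(W[...,2]); 
for lo,hi in((.155,.162),(.162,.175)):
  q=W[ok&(W[...,2]>lo)&(W[...,2]<hi)&(np.hypot(W[...,0]-.58,W[...,1]-.203)<.03)]; print(len(q),q.mean(0) if len(q) else 0, cv2.minEnclosingCircle(q[:,:2].astype(np.float32)) if len(q) else 0)
save("wrist1",s["img"])
```

```text
[0.57334827 0.20822895 0.19713066]
189 [0.58582965 0.20754205 0.15939155] ((0.5817255973815918, 0.20527419447898865), 0.012648244388401508)
474 [0.58044307 0.20442667 0.16342499] ((0.5814774632453918, 0.2052169144153595), 0.011717031709849834)
```

View pics/wrist1.png

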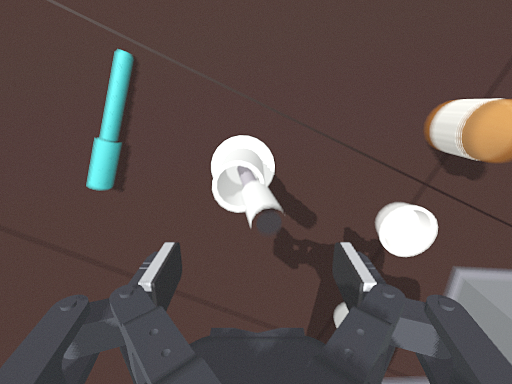

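The wrist view shows the white cap at (266,218), above the cup at (240,175) and centred between the jaws at about x=255. The turquoise decoy lies off to the left at (110,120). I'll correct the centring and descend.

Call:
move_arm([
  [[0,0.0037,0.004,0,0],[0,0,0,-0.02,0],[0,0,0,-0.02,0],[0,0,0,-0.018,0],[0,0,0,0,0]],
])

```text
time: 2.75
ee_pos: [0.5796, 0.2125, 0.1468]
ee_rot: [-0.0, 0.977, 0.215, -0.001]
force: [0.0, -0.5, -0.6]
gripper_width: 0.998
grasp_force: 0.0
```

Call:
move_arm([
  [[0,-0.003,0,-0.009,0],[0.3,0,0,0,0],[0.5,0,0,0,0],[0.6,-0.001,0.003,0,0],[0.65,-0.001,0.002,0,0]],
], force=30)

```text
time: 3.17
ee_pos: [0.5751, 0.2178, 0.1398]
ee_rot: [-0.0, 0.977, 0.215, 0.001]
force: [0.0, 0.8, 0.1]
gripper_width: 0.453
grasp_force: 0.0
```

Call:
move_arm([
  [[0.7,-0.001,0.002,0,0],[1,0,0,0,0],[1,0,0,0,0],[1,0,0,0,0],[1,0,0,0,0]],
], force=40)

```text
time: 3.58
ee_pos: [0.5739, 0.2202, 0.1397]
ee_rot: [-0.001, 0.977, 0.215, 0.001]
force: [-1.1, 3.1, 5.3]
gripper_width: 0.299
grasp_force: 39.8
```

Call:
move_arm([
  [[1,0,0,0.02,0],[1,0,0,0.035,0],[1,0,0,0.035,0],[1,0,0,0.035,0],[1,0,0,0.035,0]],
], force=60)

```text
time: 4.0
ee_pos: [0.5734, 0.2192, 0.3003]
ee_rot: [0.0, 0.977, 0.215, -0.0]
force: [0.7, -0.6, -0.0]
gripper_width: 0.29
grasp_force: 58.7
```

Run:
```python
from h import *
print(manip.sense()["ee_pos"],manip.sense()["force"])
s,R,t=cam("scene");W=cloud(s,R,t);b,Rb,tb=cam("top");Wb=cloud(b,Rb,tb);p=manip.sense()["ee_pos"]; print(p)
for V in(W,Wb):
  m=np.isfinite(V[...,2])&(np.hypot(V[...,0]-p[0],V[...,1]-p[1])<.03)
  for lo in np.arange(p[2]-.16,p[2]+.04,.02):
    q=V[m&(V[...,2]>lo)&(V[...,2]<lo+.02)]; print(round(lo-p[2]+.01,3),len(q),(q.mean(0)-p).round(4) if len(q) else "")
from math import *
P=R@p+t; u=int(s["fx"]*P[0]/P[2]+s["cx"]);v=int(s["fy"]*P[1]/P[2]+s["cy"]);print(u,v)
v0=max(0,v-50);u0=max(0,u-70)
save("held",cv2.resize(s["img"][v0:v0+110,u0:u0+140],None,fx=5,fy=5,interpolation=3))
```

```text
[0.5734064  0.21920373 0.30033257] [ 0.66531274 -0.55496653 -0.04507109]
[0.57501814 0.21957404 0.30488582]
-0.15 0 
-0.13 26 [ 0.0012  0.0051 -0.1268]
-0.11 36 [ 0.0013  0.0062 -0.11  ]
-0.09 42 [ 0.0004  0.0057 -0.0903]
-0.07 47 [ 0.0013  0.005  -0.0708]
-0.05 37 [ 0.0011  0.0046 -0.0531]
-0.03 58 [ 0.0054  0.0066 -0.0288]
-0.01 141 [ 0.005   0.0055 -0.0084]
0.01 194 [0.005  0.0039 0.0102]
0.03 208 [0.0014 0.0055 0.0288]
-0.15 0 
-0.13 0 
-0.11 0 
-0.09 0 
-0.07 0 
-0.05 0 
-0.03 0 
-0.01 0 
0.01 4 [-0.0122  0.0019  0.0157]
0.03 15 [-0.0127 -0.0013  0.0266]
279 196
```

View pics/held.png

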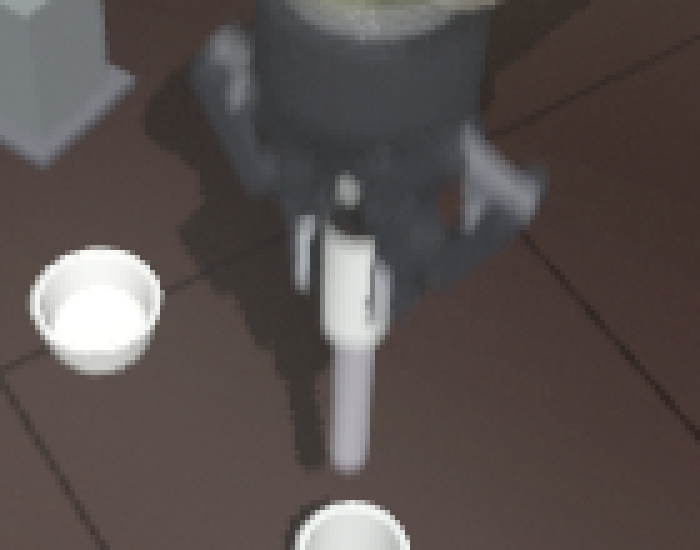

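The held picture shows the probe hanging upright in the jaws, with the head at (350,290) and the tip at (348,465). Moving to the nearest bore at (0.539,-0.167).

Call:
move_arm([
  [[1,-0.0034,-0.038,0,0],[1,-0.0034,-0.038,0,0],[1,-0.0034,-0.038,0,0],[1,-0.0034,-0.038,0,0],[1,-0.0034,-0.038,0,0]],
])

```text
time: 4.52
ee_pos: [0.556, 0.0277, 0.298]
ee_rot: [0.0, 0.977, 0.215, -0.001]
force: [1.4, 0.4, -0.8]
gripper_width: 0.289
grasp_force: 58.8
```

Call:
move_arm([
  [[1,-0.0034,-0.038,0,0],[1,-0.0034,-0.038,0,0],[1,-0.0034,-0.038,0,0],[1,-0.0034,-0.038,0,0],[1,-0.0034,-0.038,0,0]],
])

```text
time: 4.93
ee_pos: [0.539, -0.1624, 0.298]
ee_rot: [-0.0, 0.977, 0.215, -0.001]
force: [0.7, 0.9, -1.4]
gripper_width: 0.288
grasp_force: 58.8
```

Call:
move_arm([
  [[1,0,-0.006,-0.01,0],[1,0,0,-0.02,0],[1,0,0,-0.01,0],[1,0,0,0,0],[1,0,0,0,0]],
])

```text
time: 5.35
ee_pos: [0.5397, -0.1659, 0.2585]
ee_rot: [-0.0, 0.977, 0.215, -0.0]
force: [-0.6, 0.7, -0.0]
gripper_width: 0.29
grasp_force: 58.9
```

Run:
```python
from h import *
print(manip.sense()["ee_pos"],manip.sense()["force"])
a=cam("scene");b=cam("top");s,R,t=a;W=cloud(*a);p=manip.sense()["ee_pos"];print(p)
m=np.isfinite(W[...,2])&(np.hypot(W[...,0]-p[0],W[...,1]-p[1])<.03)
C=-R.T@t
for lo in np.arange(-.135,-.04,.015):
    q=W[m&(W[...,2]>p[2]+lo)&(W[...,2]<p[2]+lo+.015)]
    if len(q)<8: print(lo,len(q)); continue
    d=(C-q.mean(0))[:2];d/=np.linalg.norm(d); print(round(lo,3),len(q),(q.mean(0)[:2]-d*.0068-p[:2]).round(4))
P=R@(p-[0,0,.09])+t; u=int(s["fx"]*P[0]/P[2]+s["cx"]);v=int(s["fy"]*P[1]/P[2]+s["cy"])
save("above",cv2.resize(s["img"][max(0,v-45):v+45,u-55:u+55],None,fx=6,fy=6,interpolation=3))
```

```text
[ 0.53974444 -0.16594065  0.25850359] [-0.56652027  0.66415277 -0.0377234 ]
[ 0.54013499 -0.1661329   0.25965007]
-0.135 16 [-0.0022  0.0014]
-0.12 25 [-0.0018  0.0007]
-0.105 19 [-0.002   0.0009]
-0.09 28 [-0.0014  0.0008]
-0.075 25 [-0.0023  0.0006]
-0.06 31 [-0.0025  0.0001]
-0.045 23 [-0.0016  0.0019]
```

View pics/above.png

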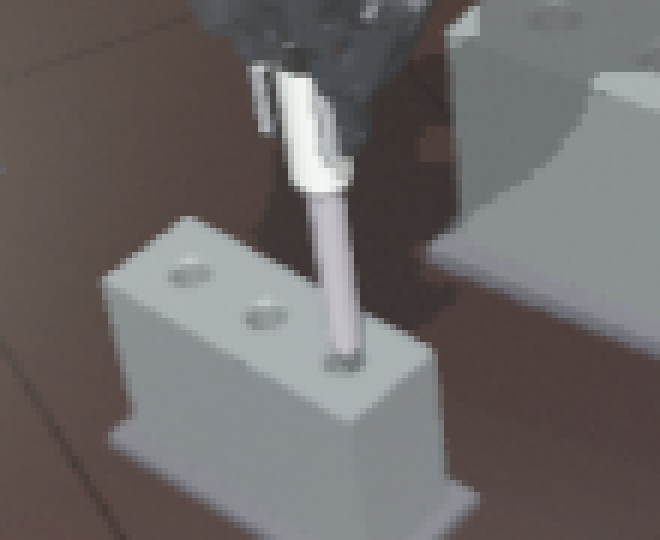

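The above picture shows the tip at (345,352), just over the third bore's mouth at (343,360), only slightly off. I'll nudge it and feel downward.

Call:
move_arm([
  [[1,0.002,-0.0018,0,0],[1,0,0,-0.008,0],[1,0,0,-0.006,0],[1,0,0,-0.005,0],[1,0,0,0,0]],
])

```text
time: 5.87
ee_pos: [0.5412, -0.1683, 0.2383]
ee_rot: [-0.001, 0.977, 0.215, -0.001]
force: [-0.3, -0.7, -0.8]
gripper_width: 0.291
grasp_force: 58.5
```

Call:
move_arm([
  [[1,0,0,-0.003,0],[1,0,0,-0.003,0],[1,0,0,-0.003,0],[1,0,0,0,0]],
])

```text
time: 6.2
ee_pos: [0.5415, -0.1683, 0.2301]
ee_rot: [-0.0, 0.977, 0.215, -0.0]
force: [-0.9, -1.5, -2.1]
gripper_width: 0.29
grasp_force: 58.6
```

Call:
move_arm([
  [[1,0,0,-0.008,0],[1,0,0,-0.008,0],[1,0,0,-0.008,0],[1,0,0,0,0]],
])

```text
time: 6.53
ee_pos: [0.5412, -0.1682, 0.2046]
ee_rot: [-0.001, 0.977, 0.215, -0.001]
force: [-1.1, -2.1, -1.9]
gripper_width: 0.289
grasp_force: 58.6
```

Call:
move_arm([
  [[1,0,0,-0.003,0],[1,0,0,-0.003,0],[1,0,0,-0.003,0],[1,0,0,-0.001,0],[1,0,0,0,0]],
])

```text
time: 6.95
ee_pos: [0.5417, -0.1683, 0.1964]
ee_rot: [-0.0, 0.977, 0.215, -0.0]
force: [-3.1, -0.6, -2.7]
gripper_width: 0.292
grasp_force: 58.8
```

Call:
move_arm([
  [[1,0,0,-0.002,0],[1,0,0,-0.002,0],[1,0,0,-0.002,0],[1,0,0,0,0]],
])

```text
time: 7.28
ee_pos: [0.5422, -0.1685, 0.193]
ee_rot: [0.001, 0.977, 0.215, 0.001]
force: [-6.0, 1.9, 16.0]
gripper_width: 0.291
grasp_force: 61.5
```

The force jumps to +16 N at TCP z=0.193, exactly the spacer depth of 54 mm, so this bore is blocked. On to the middle bore.

Call:
move_arm([
  [[1,0,0,0.01,0],[1,0,0,0.015,0],[1,0,0,0.02,0],[1,0,0,0.02,0],[1,0,0,0.006,0]],
])

```text
time: 7.7
ee_pos: [0.5428, -0.1685, 0.2649]
ee_rot: [0.002, 0.977, 0.215, 0.002]
force: [0.0, -0.5, 0.6]
gripper_width: 0.293
grasp_force: 58.8
```

Call:
move_arm([
  [[1,0,0,0,0],[1,0.009,-0.0232,0,0],[1,0.009,-0.0232,0,0],[1,0,0,0,0]],
])

```text
time: 8.03
ee_pos: [0.5602, -0.2177, 0.2596]
ee_rot: [-0.0, 0.977, 0.214, -0.001]
force: [-0.7, 0.3, -1.5]
gripper_width: 0.291
grasp_force: 59.0
```

Call:
move_arm([
  [[1,0,0,-0.008,0],[1,0,0,-0.008,0],[1,0,0,-0.004,0],[1,0,0,0,0]],
])

```text
time: 8.37
ee_pos: [0.5592, -0.2143, 0.2401]
ee_rot: [-0.0, 0.977, 0.215, -0.001]
force: [-0.8, -2.3, -2.0]
gripper_width: 0.285
grasp_force: 58.6
```

Call:
move_arm([
  [[1,0,0,-0.003,0],[1,0,0,-0.003,0],[1,0,0,-0.003,0],[1,0,0,0,0]],
])

```text
time: 8.7
ee_pos: [0.5596, -0.2146, 0.2321]
ee_rot: [-0.0, 0.977, 0.215, -0.0]
force: [-0.8, -1.9, -1.7]
gripper_width: 0.288
grasp_force: 58.8
```

Call:
move_arm([
  [[1,0,0,-0.008,0],[1,0,0,-0.008,0],[1,0,0,-0.008,0],[1,0,0,0,0]],
])

```text
time: 9.03
ee_pos: [0.5593, -0.2145, 0.2065]
ee_rot: [-0.001, 0.977, 0.215, -0.001]
force: [-0.5, -1.9, -2.4]
gripper_width: 0.29
grasp_force: 58.7
```

Call:
move_arm([
  [[1,0,0,-0.003,0],[1,0,0,-0.003,0],[1,0,0,-0.003,0],[1,0,0,-0.002,0],[1,0,0,0,0]],
])

```text
time: 9.45
ee_pos: [0.5597, -0.2147, 0.1973]
ee_rot: [-0.0, 0.977, 0.215, -0.0]
force: [-1.1, -0.9, -1.8]
gripper_width: 0.294
grasp_force: 59.0
```

Call:
move_arm([
  [[1,0,0,-0.002,0],[1,0,0,-0.002,0],[1,0,0,-0.002,0],[1,0,0,0,0]],
])

```text
time: 9.78
ee_pos: [0.5597, -0.2147, 0.1913]
ee_rot: [-0.0, 0.977, 0.215, -0.0]
force: [-0.7, -1.4, -1.7]
gripper_width: 0.286
grasp_force: 59.0
```

Call:
move_arm([
  [[1,0,0,-0.002,0],[1,0,0,-0.002,0],[1,0,0,-0.002,0],[1,0,0,0,0]],
])

```text
time: 10.12
ee_pos: [0.5597, -0.2147, 0.1853]
ee_rot: [-0.0, 0.977, 0.215, -0.0]
force: [-0.2, -1.1, -2.0]
gripper_width: 0.292
grasp_force: 58.9
```

The tip is now 8 mm below the spacer level with no resistance, so the middle bore is the deep one. Sliding in.

Call:
move_arm([
  [[1,0,0,-0.008,0],[1,0,0,-0.008,0],[1,0,0,-0.008,0],[1,0,0,-0.006,0],[1,0,0,0,0]],
])

```text
time: 10.53
ee_pos: [0.5593, -0.2146, 0.1539]
ee_rot: [-0.001, 0.977, 0.215, -0.001]
force: [-0.5, -1.1, -2.7]
gripper_width: 0.294
grasp_force: 58.8
```

Call:
move_arm([
  [[1,0,0,-0.002,0],[1,0,0,-0.002,0],[1,0,0,-0.001,0],[1,0,0,-0.001,0],[1,0,0,0,0]],
])

```text
time: 10.95
ee_pos: [0.5597, -0.2147, 0.1497]
ee_rot: [-0.0, 0.977, 0.215, -0.0]
force: [-0.4, -0.7, 0.3]
gripper_width: 0.288
grasp_force: 59.0
```

Call:
move_arm([
  [[1,0,0,-0.001,0],[1,0,0,-0.001,0],[1,0,0,-0.001,0],[1,0,0,0,0]],
])

```text
time: 11.28
ee_pos: [0.5598, -0.2147, 0.1473]
ee_rot: [0.0, 0.977, 0.215, 0.0]
force: [-2.6, 1.0, 5.4]
gripper_width: 0.291
grasp_force: 59.7
```

The head touches at z=0.147, as predicted. I'll press a little more, then release.

Call:
move_arm([
  [[1,0,0,-0.001,0],[1,0,0,0,0]],
])

```text
time: 11.45
ee_pos: [0.5598, -0.2147, 0.1472]
ee_rot: [0.0, 0.977, 0.215, 0.0]
force: [-6.4, 0.8, 10.4]
gripper_width: 0.289
grasp_force: 60.4
```

Call:
move_arm([
  [[0.6,0,0,0,0],[0.3,0,0,0,0],[0,0,0,0,0],[0,0,0,0,0],[0,0,0,0,0]],
])

```text
time: 11.87
ee_pos: [0.5598, -0.2147, 0.1455]
ee_rot: [-0.0, 0.977, 0.215, 0.0]
force: [-0.2, 0.3, -0.0]
gripper_width: 0.942
grasp_force: 0.0
```

Call:
move_arm([
  [[0,0,0,0.01,0],[0,0,0,0.03,0],[0,0,0,0.035,0],[0,0,0,0.035,0],[0,0,0,0.03,0]],
])

```text
time: 12.28
ee_pos: [0.5597, -0.2147, 0.2891]
ee_rot: [0.001, 0.977, 0.215, 0.001]
force: [-0.3, -0.7, 0.0]
gripper_width: 0.998
grasp_force: 0.0
```

Run:
```python
from h import *
a=cam("scene");W=cloud(*a);print(manip.sense()["ee_pos"],manip.sense()["gripper_width"])
q=W[np.isfinite(W[...,2])&(np.hypot(W[...,0]-.5575,W[...,1]+.213)<.02)&(W[...,2]>.12)&(W[...,2]<.2)]
print(len(q),np.percentile(q[:,2],[5,50,90,98]),q[q[:,2]>.165].mean(0))
save("end",cv2.resize(a[0]["img"][60:300,120:360],(600,600),interpolation=3))
```

```text
[ 0.56089846 -0.21535635  0.29520375] 0.9997156323366476
163 [0.12345862 0.15219711 0.17487565 0.17713709] [ 0.55940597 -0.20960266  0.17262861]
```

View pics/end.png

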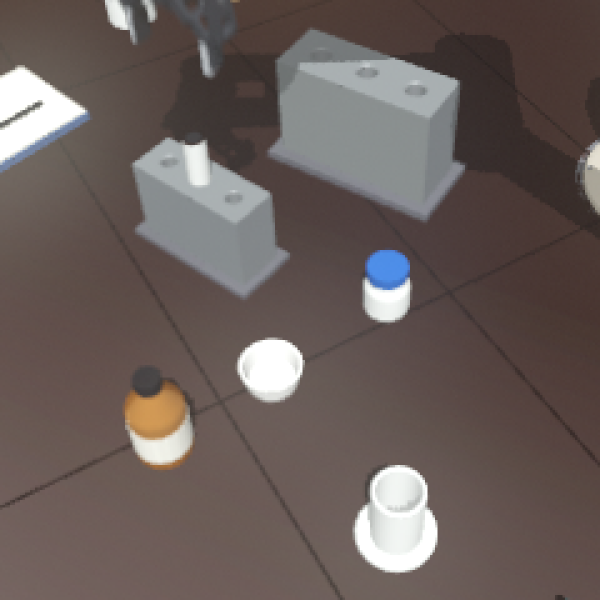

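The end picture shows the head sitting flush in the middle bore at (197,163), with its top at z≈0.174 (112 mm block plus 60 mm head, within camera error). The bottle, jar and dish haven't moved, and the gripper is clear.

```bash
python3 -c "
from rig import manip
print(manip.hand_in())"
```

```text
the job is handed in; nothing more can be done
None
```

The probe is in the middle bore, the deep one, with its head flush on the block and released; the amber bottle, white jar and dish were not moved, and the job was handed in at about 12 s.

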